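# Lower and lock the gluing bridge on a freshly glued book

## Task

The book under the gluing bridge has just been glued and must dry under light pressure. Twist the black paddle grip on top of the telescoping plunger to free its lock, slide the plunger down until its sprung foot bears on the plywood pressing board with about 10 newtons (a kilo's weight), and while holding that pressure twist the grip fully back to lock, so that the pressure stays when you let go. Never squash the book with the weight of two kilos or more, and leave everything else on the bench where it is.

Things in the scene. Friction and masses are not known exactly. Their poses are not given: they have to be found in the camera images.
- bridge: Gluing bridge, heavy and fixed: grey base plate 220 x 300 x 15 mm, two steel posts 270 mm apart along its y, grey cross bar (38 mm wide, 136 to 160 mm above the table), in its middle an upright aluminium outer tube, 36 mm across. Origin: centre of the plate's underside, on the table and on the plunger's axis; z up, y along the cross bar.
- collar (a point): Centre of the top of the black knurled lock collar at the upper end of the outer tube, on the plunger's axis, 207 mm above the table; the collar is 50 mm across and does not turn. A red dot on it marks where the grip's red pointer stands when locked, a green dot when free.
- bed (a point): Centre of the base plate's upper face, 15 mm above the table, on the plunger's axis. On it lie a wooden base board, the dark red book (190 mm along the bridge's y, 140 mm along x) and on that the loose plywood pressing board, 100 x 85 x 8 mm, under the foot. Thicknesses differ: the pressing board's top is 52 to 68 mm above the table and is not measured.
- grip (a point): Centre of the black paddle grip on top of the plunger, on its axis: 50 mm long (its x), 16 mm thick (its y, the width to pinch), 36 mm tall (18 mm above and below this point). Under it 8 mm of ferrule, 30 mm across, then the 25 mm rod. Red pointer on its -x end; z up. It moves with the plunger: 313 mm above the table when fully raised; its x lies along the bridge's x when locked.
- twist (a joint): Turn of the plunger and its grip, rad, counter-clockwise from above positive: 0 fully locked (end stop), 1.25 fully unlocked (end stop). The eccentric lock bites below about 1.05 and tightens towards 0: some 0.25 N m to turn when tight, nearly nothing when free. It stays where it is turned to. Fully locked it holds about 18 N along the axis, then slips.
- plunger (a joint): How far the plunger is slid down from its highest place, m, 0 to 0.068. Unlocked it slides with about 3 N of drag. The moving parts weigh 0.74 kg, but a counter-spring carries all but about 1 N of that, so it stays at the height where it is left; with the foot pressing hard and the lock free it springs back up when let go.
- foot: The round pressing foot at the lower end of the plunger, 44 mm across, rubber underneath. Origin: centre of its underside, 203 mm below the grip when unloaded. It does not turn with the grip. It is sprung, 4 N per mm, with 6.5 mm of travel, so 10 N press it in 2.5 mm.
- bone_folder: Ivory-coloured flat bone folder, 140 x 20 x 4 mm, lying on the book beside the pressing board; not to be disturbed. Origin at the middle of its underside.
- thread_spool: Cream spool of thread, 26 mm across, 36 mm tall, standing on the base plate in front of the book; not to be disturbed. Origin at its underside.
- paste_bowl: Steel paste bowl, 170 mm across, 60 mm tall, on the left; bystander. Origin at its underside.
- paste_brush: Paste brush, 200 mm long, lying on the left; bystander.
- glue_jar: White glue jar, 68 mm across, 85 mm tall, at the back left; bystander. Origin at its underside.
- iron_weight: Black iron block 110 x 55 x 50 mm with a small brass knob, on the right; bystander. Origin at its underside.
- rubbing_pad: Pink rubbing pad with a knob, 76 mm across, 54 mm tall, on the right; bystander. Origin at its underside.
- awl: Awl with wooden handle, about 145 mm long, lying at the back right; bystander.

How it is judged (in metres and radians):
On the way, in this order (a step that is already met when the one before it is completed fails the run):
1. the grip is twisted until the lock is free (value of joint twist above 1.05 rad), for 0.1 s.
2. with the lock still free, the plunger is slid down until the foot presses on the board (contact force between foot and anything else above 4 N and value of joint twist above 0.9 rad), for 0.2 s.
3. the grip is twisted fully back, with the foot still pressing (value of joint twist below 0.2 rad and contact force between foot and anything else above 4 N), for 0.2 s.
At the end, for the whole second after the job is handed in: The grip is turned back to within 0.2 rad of the locked stop, the plunger is at rest (under 2 mm/s) and the foot keeps pressing on the board with 5 to 16 N by itself (value of joint twist below 0.2 rad and contact force between foot and anything else between 5 and 16 N and velocity of joint plunger between -0.002 and 0.002 m/s); the robot touches nothing.
It fails at once if the foot presses with 20 N or more (contact force between foot and anything else above 20 N).
It fails at once if something else on the bench is moved by more than 15 mm (distance of any of bone_folder, thread_spool, paste_bowl, paste_brush, glue_jar, iron_weight, rubbing_pad, awl from where it was at the start of the episode above 0.015 m).
It also fails if it takes over 45 s, if anything falls off the work surface, if the arm or the gripper's body presses on something with over 40 N, if the wrist force passes 120 N, or if a joint passes its speed limit or range.

## Robot

A 7-joint arm with a two-finger parallel gripper is mounted at the origin on the work surface. World frame = base frame: x ahead of the robot, y to its left, z up, the work surface at z = 0. Lengths are in mm, angles in rad, forces in N, time in s.
With the tool pointing down it reaches from about 400 to 875 mm from the base axis. Payload 4.4 kg.
Tool frame: the origin (TCP) lies at the very end of the fingers, on their centre line; the grasp point (between the pads) lies 19 mm behind it; z points along the fingers, x is the direction in which the jaws open and shut, and the axes are right-handed (so a half turn about z gives the same grasp; the last joint's range is limited). The gripper opens to 85 mm and grips with 20 to 120 N. Pads are 22 mm wide; open, the fingers measure 114 mm over their backs; the gripper's body (76 mm by 85 mm) begins 54 mm behind the grasp point. The pads swing forward as they close: fully open they stand 13 mm farther back than shut.
Start: joints at [-1.348, 0.628, 0.038, 1.517, -0.027, 0.996, -0.02], TCP at [185.097, 623.103, 231.313] pointing down, gripper open.
Joint ranges: [-3.06, 3.06], [-0.37, 2.12], [-1.25, 1.32], [0.18, 2.47], [-1.1, 4.24], [0.23, 1.98], [-2.94, 2.94]. Speed limits (rad/s): [2.57, 2.57, 3.14, 3.14, 3.14, 3.14, 3.14].

## Interface

Orientations are given as [roll, pitch, yaw] about the fixed x, y, z axes, in that order (R = Rz(yaw) Ry(pitch) Rx(roll)).
In Python, from cell import telemetry, get_image, get_calibration, ctrl gives the robot as it stands. The module is installed in compiled form; this text tells all that it offers.
- The arm moves only by the tool arm_command, never from a script. Its arguments are lists of equal length, an entry for each row: "rot": the turn, a rotation vector about the world's x, y, z in degrees, a list of three; "slide": the shift along the world's x, y, z in mm, a list of three; "gripper": the finger opening in mm, from 0 to 85.4. A call has 1 to 5 rows; each row shifts and turns the pose as measured when the row begins; what a row does not reach is not made up. A row lasts 1/12 s, in which the tool goes at most 41.7 mm and 7.16 degrees, less where a joint would pass 70% of its speed; a pose out of reach is approached as far as the arm can. A call with a gripper value outside its range is refused whole. The fingers move at their own pace and stop on an object; the grip force is fixed at half the most. Time passes only in rows, so rows that do not move let the fingers close. It gives the time, the measured TCP pose, the force and the opening at its end, in the units of the state.
- telemetry.read_state(): the state, without advancing time (a new reading comes with each control period).
- get_image(name): name is "scene" or "top" or "wrist"; returns (picture, depth): 420x560x3 uint8, red, green, blue; 420x560 float32, mm along the optical axis (not along the pixel's ray), 0 where there is no reading.
- get_calibration(name): a dict with "fx", "fy", "cx", "cy" (pixels), "xyz" and "attitude" of the camera in the world. Camera axes: x right, y up, looking along -z (the intrinsics and any distortion apply to the point x, -y, -z); pixel columns grow to the right and rows downward; lengths in mm; the calibration is good to about 2 mm. A picture is of the moment at which its call begins: read the wrist's pose just before it. get_calibration takes no time and is no camera call; for the wrist camera it gives the pose at the moment of the call.
- ctrl.finish_job(): hands the job in, once; it reports no verdict.
The state is a dict: "clock": time; "qpos": joint angles; "qd": joint speeds; "tau": joint torques, N m; "eef_pos": TCP position; "tool_rot": TCP orientation; "force": force on the tool from outside, world axes, zero at the start; "torque": the same for the moment, N m; "width": finger opening in mm.
Only numpy, scipy, OpenCV 4.12 (cv2) and the standard library are available. Lean on these libraries where they do the work, as an engineer would, in place of code of your own. Each camera call takes 0.05 s, during which the arm holds its last target.

## Working session

There is one attempt and no reset: what is moved stays moved. The work goes in short steps, Python scripts to look and compute and a tool call to move; the robot and the scene stay as the last step left them, time stands still between calls to the robot, and variables do not carry over. Pictures are saved under pics/ and viewed, and the job is handed in when it is done.

Besides the shell and the picture viewer there is one more tool, called after "Call:" as name(argument=value, ...), one argument or row to a line, values as JSON. arm_command: Moves the arm, as the interface text tells. Its arguments: {"type":"object","properties":{"rot":{"type":"array"},"slide":{"type":"array"},"gripper":{"type":"array"}},"required":["rot","slide","gripper"]}

```bash
mkdir -p pics
cat > h.py <<'E'
import numpy as np, cv2
from cell import telemetry, get_image, get_calibration, ctrl
from scipy.spatial.transform import Rotation as R
E
python3 - <<'E'
from h import *
s=telemetry.read_state()
print(s)
for n in ["scene","top","wrist"]:
    c=get_calibration(n); print(n,c)
    im,d=get_image(n); cv2.imwrite(f"pics/{n}0.png",im[:,:,::-1]); np.save(f"{n}0_d.npy",d);
E
```

```text
{'clock': 0.0, 'qpos': array([-1.34777766,  0.62937007,  0.03843697,  1.51838797, -0.027013  ,
        0.99630142, -0.01999998]), 'qd': array([ 0.00153029, -0.0008516 ,  0.00067641,  0.00047377,  0.00064981,
        0.00109674,  0.00011415]), 'tau': array([-5.57457024e-04, -5.63373113e+01,  1.22581277e+00, -1.93436712e+01,
        1.07952111e-02,  1.02680898e-02, -4.01196175e-06]), 'eef_pos': array([184.91716745, 622.47386258, 230.3671046 ]), 'tool_rot': array([3.14157899e+00, 1.94897003e-03, 1.28197416e+00]), 'force': array([ 0.01343028, -0.05986682, -0.22222644]), 'torque': array([-0.02165429, -0.01587843, -0.04440584]), 'width': 85.16159666457513}
scene {'fx': 403.1911392933319, 'fy': 403.1911392933319, 'cx': 278.0576230938642, 'cy': 209.51961609006602, 'xyz': array([1160.77735725,   21.38704121, 1076.45913702]), 'attitude': array([ 0.62445873, -0.01471827,  1.59330361])}
top {'fx': 390.6999523420876, 'fy': 390.6999523420876, 'cx': 279.24586112942836, 'cy': 219.25228648942354, 'xyz': array([ 396.83695481,   39.8906701 , 1359.76235742]), 'attitude': array([ 0.09613233, -0.01642557, -1.58972864])}
wrist {'fx': 307.13359639917405, 'fy': 307.13359639917405, 'cx': 278.2539691221623, 'cy': 206.8323155969243, 'xyz': array([120.94559328, 641.60853318, 373.29912243]), 'attitude': array([-0.26696633,  0.00194555,  1.28193029])}
```

View pics/scene0.png

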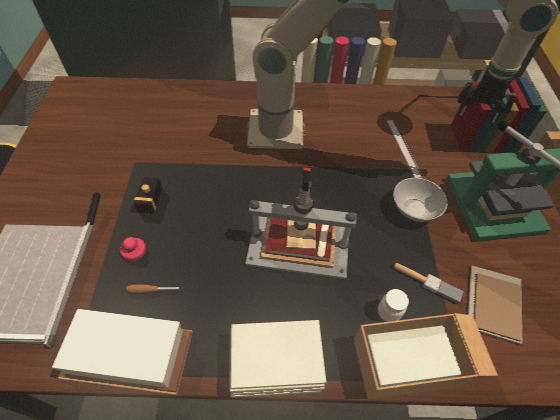

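View pics/top0.png

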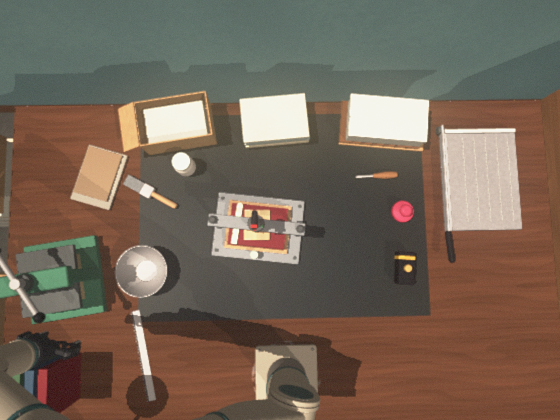

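The scene view shows the bridge at about (300,235) with the grip at about (306,180). In the top view the bridge is at (258,228) and the grip at (255,220). I'll enlarge both.

```bash
cat >> h.py <<'E'
def ray(n,u,v,c=None):
    c=c or get_calibration(n)
    Rm=R.from_euler('xyz',c['attitude']).as_matrix()
    d=Rm@np.array([(u-c['cx'])/c['fx'],-(v-c['cy'])/c['fy'],-1])
    return np.array(c['xyz']),d
def onz(n,u,v,z,c=None):
    o,d=ray(n,u,v,c); return o+d*(z-o[2])/d[2]
def proj(n,p,c=None):
    c=c or get_calibration(n)
    Rm=R.from_euler('xyz',c['attitude']).as_matrix()
    q=Rm.T@(np.array(p)-c['xyz']); return c['cx']+c['fx']*q[0]/-q[2], c['cy']-c['fy']*q[1]/-q[2]
E
python3 - <<'E'
from h import *
a=cv2.imread("pics/scene0.png")[155:285,235:365]; b=cv2.imread("pics/top0.png")[180:280,205:315]
cv2.imwrite("pics/s1.png",cv2.resize(a,(780,780))[:600] if 0 else cv2.resize(a,(600,600),interpolation=2))
cv2.imwrite("pics/t1.png",cv2.resize(b,(660,600),interpolation=2))
for n,lo in [("top",(205,315,185,275)),("scene",(240,360,160,285))]:
    d=np.load(n+"0_d.npy");c=get_calibration(n);im=cv2.imread(f"pics/{n}0.png")
    Rm=R.from_euler('xyz',c['attitude']).as_matrix()
    v,u=np.mgrid[lo[2]:lo[3],lo[0]:lo[1]];z=d[v,u]
    P=np.stack([(u-c['cx'])/c['fx']*z,-(v-c['cy'])/c['fy']*z,-z],-1)@Rm.T+c['xyz']
    m=(P[...,2]>240)&(z>0)
    print(n,m.sum(),P[m].mean(0),P[m].min(0),P[m].max(0))
    m=(P[...,2]>128)&(P[...,2]<170)&(z>0); q=P[m][:,:2]; r=cv2.minAreaRect(q.astype(np.float32)); print('bar',r,q.mean(0))
    m=(P[...,2]>8)&(P[...,2]<250)&(z>0); q=P[m][:,:2]; r=cv2.minAreaRect(q.astype(np.float32)); print('plate',r)
E
```

```text
top 144 [496.93533089  87.6301529  308.45681726] [473.40696863  76.19131732 240.0632941 ] [523.57412018 101.45645951 321.89846318]
bar ((498.1934814453125, 89.00485229492188), (299.82952880859375, 38.40601348876953), 82.94214630126953) [497.07997894  88.80917152]
plate ((485.0252380371094, 96.55689239501953), (311.76788330078125, 295.8580627441406), 82.99456024169922)
scene 253 [511.68905682  87.57505136 291.56995227] [479.68017256  74.22683845 240.31139686] [530.83616338 102.54732525 320.40597509]
bar ((505.0133972167969, 88.84066772460938), (299.4173889160156, 42.54645919799805), 82.82684326171875) [511.4664443   89.37591078]
plate ((445.3948059082031, 104.92760467529297), (315.5335998535156, 347.5545959472656), 82.3152847290039)
```

View pics/s1.png

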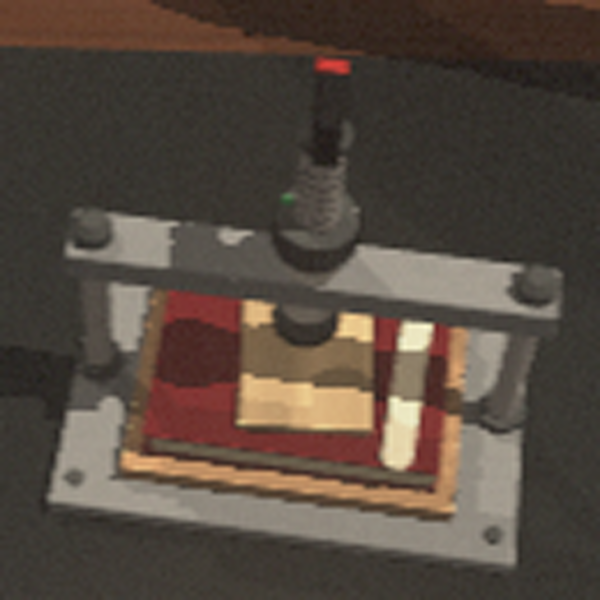

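View pics/t1.png

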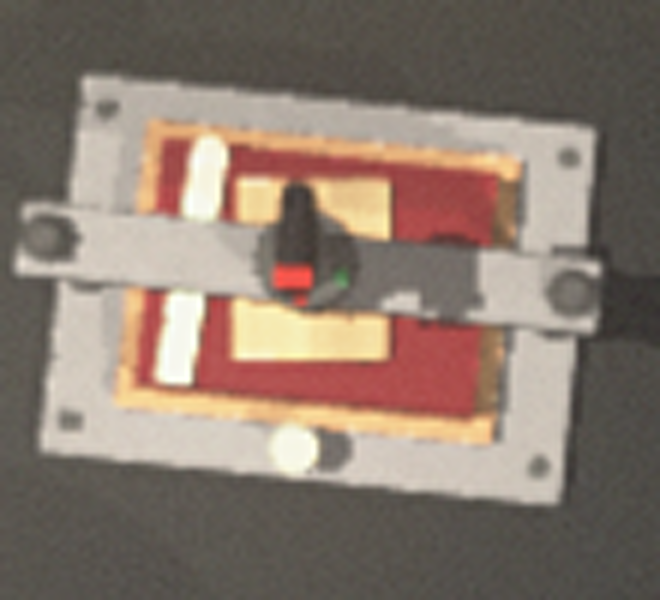

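Call:
arm_command(
  rot=[
    [0, 0, 2],
    [0, 0, 2],
    [0, 0, 2],
    [0, 0, 2],
    [0, 0, 1.5],
  ],
  slide=[
    [0, 0, 38],
    [0, 0, 38],
    [0, 0, 38],
    [0, 0, 38],
    [0, 0, 38],
  ],
  gripper=[60, 60, 60, 60, 60],
)

```text
clock: 0.57
eef_pos: [182.5, 614.0, 414.3]
tool_rot: [-3.141, 0.03, 1.455]
force: [-0.4, 1.7, 0.1]
width: 59.9
```

Call:
arm_command(
  rot=[
    [0, 0, 0],
    [0, 0, 0],
    [0, 0, 0],
    [0, 0, 0],
    [0, 0, 0],
  ],
  slide=[
    [20, -34, 0],
    [20, -34, 0],
    [20, -34, 0],
    [20, -34, 0],
    [20, -34, 0],
  ],
  gripper=[60, 60, 60, 60, 60],
)

```text
clock: 0.98
eef_pos: [278.2, 451.5, 424.5]
tool_rot: [-3.14, 0.003, 1.475]
force: [0.8, 1.0, 0.9]
width: 60.0
```

Call:
arm_command(
  rot=[
    [0, 0, 0],
    [0, 0, 0],
    [0, 0, -1],
    [0, 0, 0],
    [0, 0, 0],
  ],
  slide=[
    [22, -34, 0],
    [22, -34, 0],
    [22, -34, 0],
    [22, -34, 0],
    [22, -34, 0],
  ],
  gripper=[60, 60, 60, 60, 60],
)

```text
clock: 1.4
eef_pos: [388.5, 274.3, 424.5]
tool_rot: [-3.139, 0.003, 1.458]
force: [1.5, 0.6, 0.3]
width: 60.1
```

Call:
arm_command(
  rot=[
    [0, 0, 0],
    [0, 0, 0],
    [0, 0, 0],
    [0, 0, 0],
    [0, 0, 0],
  ],
  slide=[
    [22, -36, 0],
    [22, -36, 0],
    [22, -36, 0],
    [22, -36, 0],
    [22, -36, 0],
  ],
  gripper=[60, 60, 60, 60, 60],
)

```text
clock: 1.82
eef_pos: [494.5, 95.0, 424.7]
tool_rot: [-3.139, 0.001, 1.459]
force: [0.1, 0.9, -0.5]
width: 59.9
```

Run:
```python
from h import *
s=telemetry.read_state(); print(s['eef_pos'],s['tool_rot'],s['qpos'],np.degrees(s['tool_rot'][2]))
c=get_calibration("wrist"); print(c['xyz'],c['attitude'])
im,d=get_image("wrist"); cv2.imwrite("pics/w1.png",im[:,:,::-1])
```

```text
[494.45376592  95.02250409 424.69065139] [-3.13925726e+00  1.47658464e-03  1.45939779e+00] [-0.45640707  0.25099605  0.27912241  1.60626625 -0.07037945  1.29698101
  1.29303497] 83.61733384688347
[428.3914452  102.41278766 567.65918878] [-0.2645571   0.00161391  1.4593022 ]
```

View pics/w1.png

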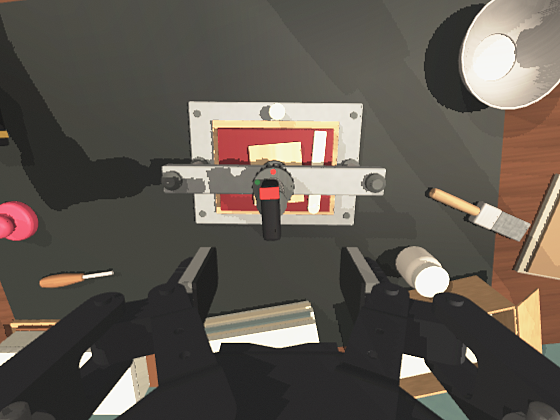

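The wrist view shows the grip, with its red end at (270,193) and its black end at (272,238), roughly midway between the fingers. I'll measure it more closely.

Run:
```python
from h import *
c=get_calibration("wrist"); im,d=get_image("wrist")
cv2.imwrite("pics/w2.png",cv2.resize(im[150:250,220:330,::-1],(660,600),interpolation=0))
Rm=R.from_euler('xyz',c['attitude']).as_matrix()
v,u=np.mgrid[160:250,240:300];z=d[v,u]
P=np.stack([(u-c['cx'])/c['fx']*z,-(v-c['cy'])/c['fy']*z,-z],-1)@Rm.T+c['xyz']
for lo in (290,300,322,326):
    m=(P[...,2]>lo); q=P[m]; print(lo,m.sum(),q.mean(0),q.min(0),q.max(0),cv2.minAreaRect(q[:,:2].astype(np.float32)))
m=(P[...,2]>128)&(P[...,2]<170);v,u=np.mgrid[0:250,100:450];z=d[v,u]
P=np.stack([(u-c['cx'])/c['fx']*z,-(v-c['cy'])/c['fy']*z,-z],-1)@Rm.T+c['xyz']
m=(abs(P[...,2]-160)<5);q=P[m];print('bar',q.mean(0),cv2.minAreaRect(q[:,:2].astype(np.float32)))
```

```text
290 1140 [496.42697977  87.51851024 321.28098173] [431.95973328  77.96485044 290.1906602 ] [525.9598415   96.69833331 567.37596299] ((478.972412109375, 88.64637756347656), (16.161788940429688, 94.57442474365234), 86.02647399902344)
300 1106 [497.03223078  87.46451051 322.0915912 ] [431.95973328  77.96485044 300.40109693] [525.9598415   96.69833331 567.37596299] ((478.972412109375, 88.64637756347656), (16.161788940429688, 94.57442474365234), 86.02647399902344)
322 21 [431.95973328  94.23983894 567.37596299] [431.95973328  94.23983894 567.37596299] [431.95973328  94.23983894 567.37596299] ((431.9597473144531, 94.23983764648438), (0.0, 0.0), 0.0)
326 21 [431.95973328  94.23983894 567.37596299] [431.95973328  94.23983894 567.37596299] [431.95973328  94.23983894 567.37596299] ((431.9597473144531, 94.23983764648438), (0.0, 0.0), 0.0)
bar [499.82651601  88.03588835 159.85519253] ((500.6715087890625, 87.05232238769531), (298.5869445800781, 38.27947998046875), 83.04639434814453)
```

View pics/w2.png

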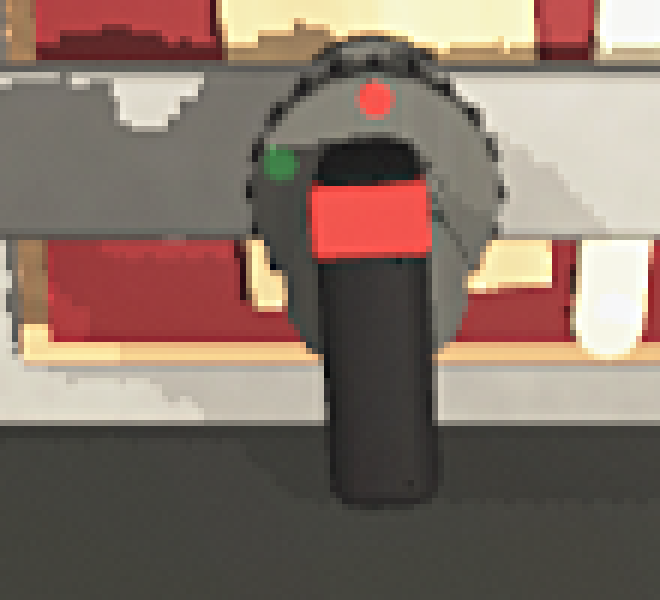

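Run:
```python
from h import *
c=get_calibration("wrist"); im,d=get_image("wrist")
Rm=R.from_euler('xyz',c['attitude']).as_matrix()
v,u=np.mgrid[160:250,240:300];z=d[v,u]
P=np.stack([(u-c['cx'])/c['fx']*z,-(v-c['cy'])/c['fy']*z,-z],-1)@Rm.T+c['xyz']
m=(P[...,2]>314)&(z>0);q=P[m];print(m.sum(),q.mean(0),np.percentile(q[:,2],[5,25,50,75,95,100]),cv2.minAreaRect(q[:,:2].astype(np.float32)))
print(telemetry.read_state()['eef_pos'],telemetry.read_state()['clock'])
```

```text
1018 [499.18893643  87.28458695 317.8281442 ] [315.52046927 317.28398533 318.01354677 318.60444957 319.2913904
 320.60913059] ((500.4349670410156, 87.06254577636719), (16.113710403442383, 48.55162811279297), 86.33393096923828)
[495.02335717  93.07689521 424.34893526] 1.9667
```

Call:
arm_command(
  rot=[
    [0, 0, 0.5],
    [0, 0, 0],
    [0, 0, 0],
    [0, 0, 0],
    [0, 0, 0],
  ],
  slide=[
    [4.5, -5.5, 0],
    [0, 0, -30],
    [0, 0, -30],
    [0, 0, -30],
    [0, 0, -20],
  ],
  gripper=[60, 60, 60, 60, 60],
)

```text
clock: 2.38
eef_pos: [501.8, 92.6, 315.3]
tool_rot: [3.133, -0.004, 1.471]
force: [-0.5, 0.3, 0.4]
width: 59.8
```

Call:
arm_command(
  rot=[
    [0.4, 0.2, 0],
    [0, 0, 0],
    [0, 0, 0],
    [0, 0, 0],
  ],
  slide=[
    [-2, -5, 0],
    [0, 0, -10],
    [0, 0, -10],
    [0, 0, 0],
  ],
  gripper=[60, 60, 60, 60],
)

```text
clock: 2.72
eef_pos: [496.1, 90.5, 291.9]
tool_rot: [-3.137, -0.01, 1.481]
force: [0.0, -0.2, -0.3]
width: 59.9
```

Call:
arm_command(
  rot=[
    [0, 0, 0],
    [0, 0, 0],
  ],
  slide=[
    [3, -3, 0],
    [0, 0, 0],
  ],
  gripper=[60, 60],
)

```text
clock: 2.88
eef_pos: [500.0, 88.0, 293.4]
tool_rot: [-3.139, -0.011, 1.483]
force: [0.5, -0.2, 0.1]
width: 59.7
```

Run:
```python
from h import *
s=telemetry.read_state(); print(s['eef_pos'],s['tool_rot'])
im,d=get_image("wrist"); cv2.imwrite("pics/w3.png",im[:,:,::-1])
print(telemetry.read_state()['eef_pos'])
```

```text
[499.96599222  87.97404411 293.38037249] [-3.13922412 -0.01104443  1.48300187]
[499.84716078  88.44678057 293.54602046]
```

View pics/w3.png

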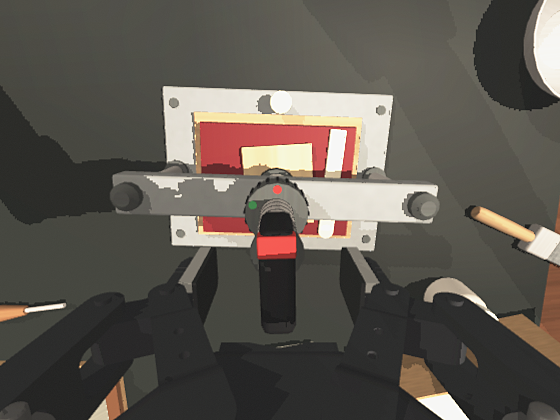

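The grip at (277,285) is centred between the fingers at (215,…) and (345,…). I'll close on it now.

Call:
arm_command(
  rot=[
    [0, 0, 0],
    [0, 0, 0],
    [0, 0, 0],
    [0, 0, 0],
    [0, 0, 0],
  ],
  slide=[
    [0, 0, 0],
    [0, 0, 0],
    [0, 0, 0],
    [0, 0, 0],
    [0, 0, 0],
  ],
  gripper=[10, 8, 8, 8, 8],
)

```text
clock: 3.35
eef_pos: [500.9, 87.5, 295.9]
tool_rot: [3.14, -0.011, 1.484]
force: [1.4, 2.6, -3.3]
width: 15.2
```

Call:
arm_command(
  rot=[
    [0, 0, 0],
    [0, 0, 0],
    [0, 0, 0],
    [0, 0, 0],
  ],
  slide=[
    [0, 0, 0],
    [0, 0, 0],
    [0, 0, 0],
    [0, 0, 0],
  ],
  gripper=[4, 4, 4, 4],
)

```text
clock: 3.68
eef_pos: [500.9, 87.6, 295.9]
tool_rot: [3.14, -0.011, 1.485]
force: [-0.2, -0.0, 0.7]
width: 14.9
```

Run:
```python
from h import *
s=telemetry.read_state(); print(s)
```

```text
{'clock': 3.6833, 'qpos': array([-0.40725033,  0.35657781,  0.25618396,  1.82761921, -0.12017153,
        0.96732944,  1.38610636]), 'qd': array([-0.00143187, -0.00056868,  0.0001958 , -0.00084514,  0.00218357,
        0.00024031, -0.0002509 ]), 'tau': array([ -0.05273733, -39.98441219,   2.22586513, -19.04816329,
        -0.34901798,  -0.08659781,  -0.06814594]), 'eef_pos': array([500.93421301,  87.57039561, 295.9207938 ]), 'tool_rot': array([ 3.14015043, -0.01101351,  1.48463052]), 'force': array([-0.15147536, -0.03251596,  0.73064666]), 'torque': array([-0.35606517,  0.02701284,  0.07234843]), 'width': 14.931104859433443}
```

Call:
arm_command(
  rot=[
    [0, 0, 5],
    [0, 0, 5],
    [0, 0, 5],
  ],
  slide=[
    [0, 0, 0],
    [0, 0, 0],
    [0, 0, 0],
  ],
  gripper=[4, 4, 4],
)

```text
clock: 3.93
eef_pos: [500.9, 86.8, 295.9]
tool_rot: [3.14, -0.011, 1.751]
force: [0.9, -1.4, -0.1]
width: 14.6
```

Call:
arm_command(
  rot=[
    [0, 0, 6],
    [0, 0, 6],
    [0, 0, 6],
    [0, 0, 6],
    [0, 0, 6],
  ],
  slide=[
    [0, 0, 0],
    [0, 0, 0],
    [0, 0, 0],
    [0, 0, 0],
    [0, 0, 0],
  ],
  gripper=[4, 4, 4, 4, 4],
)

```text
clock: 4.35
eef_pos: [501.3, 87.2, 295.9]
tool_rot: [3.139, -0.012, 2.296]
force: [-0.7, 0.4, 0.2]
width: 14.5
```

Run:
```python
from h import *
s=telemetry.read_state(); print(s['eef_pos'],s['tool_rot'],s['force'],s['torque'],s['qpos'])
```

```text
[501.34168749  87.21995548 295.94906193] [ 3.13875957 -0.01164534  2.29617389] [-0.71689645  0.36462728  0.17345156] [-0.28132238 -0.12465967 -0.09291419] [-0.26480902  0.3537206   0.0623741   1.81610389 -0.03997628  0.97609012
  2.11236631]
```

Target yaw is about 2.66; 21° to go.

Call:
arm_command(
  rot=[
    [0, 0, 6],
    [0, 0, 6],
    [0, 0, 5],
    [0, 0, 3],
    [0, 0, 0],
  ],
  slide=[
    [0, 0, 0],
    [0, 0, 0],
    [0, 0, 0],
    [0, 0, 0],
    [0, 0, 0],
  ],
  gripper=[4, 4, 4, 4, 4],
)

```text
clock: 4.77
eef_pos: [501.6, 87.4, 295.9]
tool_rot: [3.138, -0.012, 2.665]
force: [-0.3, -0.4, -0.1]
width: 15.0
```

Run:
```python
from h import *
s=telemetry.read_state(); print(s['eef_pos'],s['tool_rot'],s['force'],s['torque'],s['qpos'])
im,d=get_image("wrist"); cv2.imwrite("pics/w4.png",im[:,:,::-1])
```

```text
[501.59494139  87.44665543 295.91351988] [ 3.137713   -0.01211104  2.66537449] [-0.34423852 -0.39272363 -0.10176191] [-0.30641896 -0.12273636  0.07067133] [-0.20252568  0.35583191 -0.02450333  1.81060594 -0.00270043  0.98199953
  2.4413349 ]
```

View pics/w4.png

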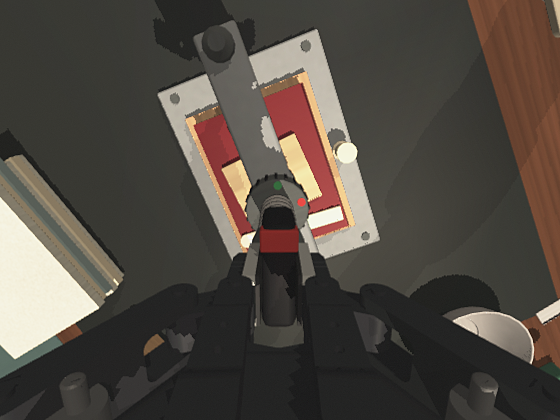

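The red pointer stands at the green dot (278,185), so the lock is free. Sliding down now.

Call:
arm_command(
  rot=[
    [0, 0, 0],
    [0, 0, 0],
    [0, 0, 0],
    [0, 0, 0],
  ],
  slide=[
    [0, 0, -5],
    [0, 0, -6],
    [0, 0, -6],
    [0, 0, -5],
  ],
  gripper=[4, 4, 4, 4],
)

```text
clock: 5.15
eef_pos: [501.6, 87.5, 273.4]
tool_rot: [3.137, -0.011, 2.658]
force: [-1.2, -0.1, 1.7]
width: 14.9
```

Call:
arm_command(
  rot=[
    [0, 0, 0],
    [0, 0, 0],
    [0, 0, 0],
  ],
  slide=[
    [0, 0, -2],
    [0, 0, -2],
    [0, 0, -2],
  ],
  gripper=[4, 4, 4],
)

```text
clock: 5.4
eef_pos: [501.6, 87.5, 265.6]
tool_rot: [3.138, -0.011, 2.658]
force: [-0.6, -0.2, 1.8]
width: 14.9
```

Call:
arm_command(
  rot=[
    [0, 0, 0],
    [0, 0, 0],
  ],
  slide=[
    [0, 0, -1.5],
    [0, 0, -1.5],
  ],
  gripper=[4, 4],
)

```text
clock: 5.57
eef_pos: [501.6, 87.5, 262.2]
tool_rot: [3.138, -0.011, 2.658]
force: [-1.0, -0.9, 2.8]
width: 15.0
```

Call:
arm_command(
  rot=[
    [0, 0, 0],
    [0, 0, 0],
  ],
  slide=[
    [0, 0, -1.5],
    [0, 0, -1.5],
  ],
  gripper=[4, 4],
)

```text
clock: 5.73
eef_pos: [501.6, 87.5, 259.0]
tool_rot: [3.138, -0.011, 2.658]
force: [-0.8, -0.8, 2.7]
width: 14.6
```

Call:
arm_command(
  rot=[
    [0, 0, 0],
  ],
  slide=[
    [0, 0, -1.5],
  ],
  gripper=[4],
)

```text
clock: 5.82
eef_pos: [501.7, 87.5, 257.6]
tool_rot: [3.138, -0.011, 2.658]
force: [-1.4, -0.2, 8.5]
width: 14.8
```

Call:
arm_command(
  rot=[
    [0, 0, 0],
  ],
  slide=[
    [0, 0, 0],
  ],
  gripper=[4],
)

```text
clock: 5.9
eef_pos: [501.6, 87.5, 257.6]
tool_rot: [3.138, -0.011, 2.657]
force: [-1.0, -0.8, 1.3]
width: 14.6
```

Call:
arm_command(
  rot=[
    [0, 0, 0],
  ],
  slide=[
    [0, 0, -1],
  ],
  gripper=[4],
)

```text
clock: 5.98
eef_pos: [501.7, 87.5, 257.1]
tool_rot: [3.137, -0.011, 2.657]
force: [-2.8, -1.1, 9.7]
width: 14.9
```

Call:
arm_command(
  rot=[
    [0, 0, 0],
  ],
  slide=[
    [0, 0, 0],
  ],
  gripper=[4],
)

```text
clock: 6.07
eef_pos: [501.6, 87.5, 257.3]
tool_rot: [3.137, -0.011, 2.657]
force: [-1.5, 0.9, 3.4]
width: 14.7
```

Call:
arm_command(
  rot=[
    [0, 0, 0],
    [0, 0, 0],
  ],
  slide=[
    [0, 0, -1],
    [0, 0, -0.8],
  ],
  gripper=[4, 4],
)

```text
clock: 6.23
eef_pos: [501.7, 87.5, 256.8]
tool_rot: [3.137, -0.01, 2.657]
force: [-2.5, -0.3, 10.9]
width: 14.8
```

Call:
arm_command(
  rot=[
    [0, 0, 0],
  ],
  slide=[
    [0, 0, -0.5],
  ],
  gripper=[4],
)

```text
clock: 6.32
eef_pos: [501.7, 87.5, 256.9]
tool_rot: [3.136, -0.01, 2.657]
force: [-2.1, -0.3, 5.9]
width: 15.1
```

Call:
arm_command(
  rot=[
    [0, 0, 0],
    [0, 0, -5],
    [0, 0, -6],
  ],
  slide=[
    [0, 0, -1],
    [0, 0, -0.9],
    [0, 0, -0.8],
  ],
  gripper=[4, 4, 4],
)

```text
clock: 6.57
eef_pos: [501.7, 87.6, 256.7]
tool_rot: [3.135, -0.01, 2.46]
force: [-4.3, 0.2, 10.0]
width: 14.9
```

Call:
arm_command(
  rot=[
    [0, 0, -6],
    [0, 0, -6],
  ],
  slide=[
    [0, 0, -0.8],
    [0, 0, -0.8],
  ],
  gripper=[4, 4],
)

```text
clock: 6.73
eef_pos: [501.5, 87.8, 256.7]
tool_rot: [3.134, -0.01, 2.241]
force: [-2.8, 0.0, 9.1]
width: 14.9
```

Call:
arm_command(
  rot=[
    [0, 0, -6],
    [0, 0, -6],
    [0, 0, -6],
  ],
  slide=[
    [0, 0, -0.8],
    [0, 0, -0.7],
    [0, 0, -0.6],
  ],
  gripper=[4, 4, 4],
)

```text
clock: 6.98
eef_pos: [501.2, 88.0, 256.7]
tool_rot: [3.133, -0.01, 1.914]
force: [-3.3, -1.1, 5.6]
width: 14.7
```

Call:
arm_command(
  rot=[
    [0, 0, -6],
    [0, 0, -6],
    [0, 0, -6],
  ],
  slide=[
    [0, 0, -0.6],
    [0, 0, -0.5],
    [0, 0, -0.5],
  ],
  gripper=[4, 4, 4],
)

```text
clock: 7.23
eef_pos: [501.0, 88.1, 256.7]
tool_rot: [3.133, -0.01, 1.587]
force: [-0.2, -0.3, 6.3]
width: 14.8
```

Run:
```python
from h import *
s=telemetry.read_state(); print(s['eef_pos'],s['tool_rot'],s['force'],s['torque'])
```

```text
[500.99375719  88.11251257 256.72994542] [ 3.13254974 -0.00972784  1.58706464] [-0.21655131 -0.32931817  6.34854784] [-0.4244064   0.65158875  0.29129875]
```

Call:
arm_command(
  rot=[
    [0, 0, -4],
    [0, 0, -3],
    [0, 0, -2],
    [0, 0, 0],
  ],
  slide=[
    [0, 0, -0.4],
    [0, 0, -0.3],
    [0, 0, -0.2],
    [0, 0, 0],
  ],
  gripper=[4, 4, 4, 4],
)

```text
clock: 7.57
eef_pos: [501.0, 87.9, 256.8]
tool_rot: [3.131, -0.008, 1.425]
force: [-0.3, -0.9, 2.0]
width: 14.5
```

Run:
```python
from h import *
s=telemetry.read_state(); print(s['eef_pos'],s['tool_rot'],s['force'],s['torque'])
```

```text
[500.98467781  87.92744001 256.80435516] [ 3.13139321 -0.00751558  1.42529729] [-0.31659818 -0.94053356  2.03495528] [-0.37355363  0.27542767  1.05854866]
```

It is at the stop (moment 1.06 N m, yaw 1.425). I'll relax the moment a little and then open.

Call:
arm_command(
  rot=[
    [0, 0, 1],
    [0, 0, 0.3],
    [0, 0, 0],
  ],
  slide=[
    [0, 0, 0],
    [0, 0, 0],
    [0, 0, 0],
  ],
  gripper=[4, 4, 4],
)

```text
clock: 7.82
eef_pos: [501.0, 87.8, 256.8]
tool_rot: [3.132, -0.007, 1.452]
force: [-0.4, -0.9, 3.2]
width: 14.6
```

Call:
arm_command(
  rot=[
    [0, 0, 0],
    [0, 0, 0],
    [0, 0, 0],
    [0, 0, 0],
    [0, 0, 0],
  ],
  slide=[
    [0, 0, 0],
    [0, 0, 0],
    [0, 0, 0],
    [0, 0, 0],
    [0, 0, 0],
  ],
  gripper=[30, 60, 60, 60, 60],
)

```text
clock: 8.23
eef_pos: [501.2, 88.5, 255.6]
tool_rot: [3.132, -0.01, 1.449]
force: [-0.3, -0.5, 0.1]
width: 60.2
```

Call:
arm_command(
  rot=[
    [0, 0, 0],
    [0, 0, 0],
    [0, 0, 0],
    [0, 0, 0],
    [0, 0, 0],
  ],
  slide=[
    [0, 0, 15],
    [0, 0, 25],
    [0, 0, 30],
    [0, 0, 30],
    [0, 0, 30],
  ],
  gripper=[60, 60, 60, 60, 60],
)

```text
clock: 8.65
eef_pos: [495.5, 88.1, 383.2]
tool_rot: [-3.135, -0.004, 1.448]
force: [1.1, 0.7, 1.1]
width: 59.8
```

Run:
```python
from h import *
s=telemetry.read_state(); print(s['eef_pos'],s['tool_rot'],s['force'])
c=get_calibration("wrist"); im,d=get_image("wrist"); cv2.imwrite("pics/w5.png",im[:,:,::-1])
Rm=R.from_euler('xyz',c['attitude']).as_matrix()
v,u=np.mgrid[120:280,235:320];z=d[v,u]
P=np.stack([(u-c['cx'])/c['fx']*z,-(v-c['cy'])/c['fy']*z,-z],-1)@Rm.T+c['xyz']
m=(P[...,2]>274)&(P[...,2]<300)&(z>0);q=P[m];print(m.sum(),q.mean(0),np.percentile(q[:,2],[5,50,95]),cv2.minAreaRect(q[:,:2].astype(np.float32)))
for n in ["scene"]:
    im,d=get_image(n); cv2.imwrite("pics/s5.png",cv2.resize(im[120:290,220:380,::-1],(560,595),interpolation=2))
```

```text
[495.46200509  88.05134781 383.16999799] [-3.13502739 -0.00378082  1.4477684 ] [1.10506404 0.70186131 1.06066246]
1047 [499.11547976  87.25860925 278.66108361] [276.1131693  278.85585634 280.22675658] ((500.4189758300781, 87.09088897705078), (16.092628479003906, 48.836814880371094), 85.75324249267578)
```

View pics/w5.png

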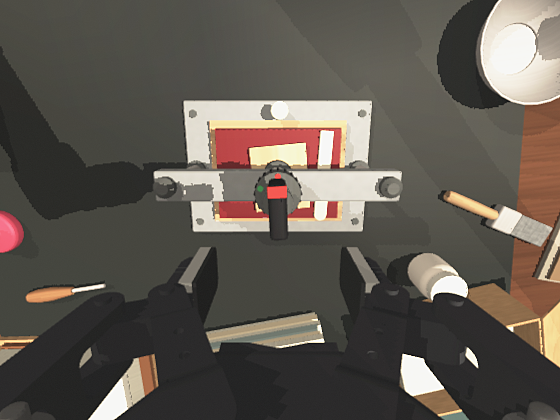

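View pics/s5.png

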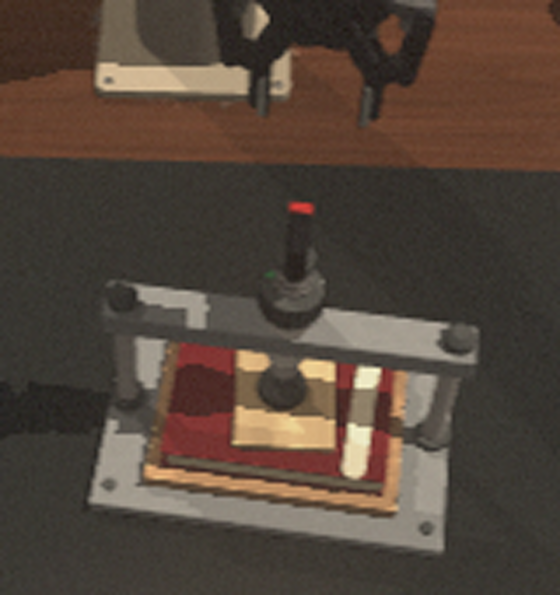

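The pointer is back at the red dot (277,177 in the wrist view), and the foot sits on the board. The depth image shows the grip 39.2 mm lower than at the start. The TCP moved the same distance, so nothing sprang back.

```bash
python3 -c "
from h import *
print(ctrl.finish_job())"
```

```text
the job is handed in; nothing more can be done
None
```

The book is under pressure and the job is handed in after about 9 s of the 45 s allowed. `finish_job` gives no verdict, so these are my own checks.

**What I did:** I pinched the grip and twisted it about 1.2 rad until the pointer stood at the green dot. I then slid the plunger down about 39 mm, pressing the foot in about 2.3 mm. Holding that pressure, I twisted the grip back to the locked stop, where the moment rose to 1.06 N m. Then I let go and raised the arm clear.

**Last checks:**
- **Pressure:** I estimate the foot presses with about 9 N, from the compression and the wrist force less drag. I could not measure it directly. The highest wrist force I read was 10.9 N, with readings taken only at the end of each move.
- **Holding:** after release the grip is 39.2 mm lower than at the start, matching how far the tool moved, so nothing sprang back.
- **Lock:** the pointer is at the red dot. By depth the grip's angle was about 3° off the bridge's, as it was in the locked state at the start.
- **Bench:** in the final wrist and scene views nothing seemed to have moved; I did not measure the other objects.

**Disagreement with the description:** the grip started about 11–12 mm below the stated fully raised height, so I worked from the measured height instead.

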